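# Lift and turn the ball dish on its carrying bar

## Task

Take the square steel bar from its rest and thread it through the eyes of both ears of the ball dish, so that it sticks out by a couple of centimetres or more beyond each ear. Then, gripping nothing but the bar, lift the dish gently out of its seat and turn it a quarter turn (either way) in the air so that the far side of the ball can be inspected, keeping the dish level and the loose ball in its middle all the while. Finish while still holding it there by the bar, level and still, over the middle of its seat and about 80 mm clear of it, the bar now lying across the seat's long direction; leave the other things alone.

Things in the scene. Friction and masses are not known exactly. Their poses are not given: they have to be found in the camera images.
- dish: loose round aluminium dish, 132 mm across, rim 32 mm high, on a 60 x 60 x 12 mm foot, 0.3 kg; inside a shallow 8 degree cone, its floor at z = 18 mm in the middle. Origin: centre of the foot's underside. Two upright ears at y = +66 and -66 mm: 34 mm wide in x, 6 mm thick in y, tops at z = 100 mm, 126 mm free between them, each with a square eye 16 x 16 mm running along y at x = 0, z = 82 mm
- eye_left (a point): centre of the eye in the ear at dish y = +66 mm (starts on the robot's left, towards the bar); both eyes lie in line with the dish's y axis
- eye_right (a point): centre of the eye in the ear at dish y = -66 mm
- dish_middle (a point): where the ball's centre is when the ball lies in the middle of the dish (on its axis, 31 mm above the foot's underside)
- ball_center (a point): centre of the loose steel ball, 25 mm diameter, 64 g, that starts in the middle of the dish and rolls freely in it
- bar: loose straight steel-coloured bar, 12 x 12 mm square, 300 mm long (both ends alike, tapering over the last 10 mm to 6 mm), 0.14 kg; origin at its very middle, length along its y axis. Starts lying in the two notches of the bar rest, its axis 46 mm above the table, free for 126 mm between the uprights; it lifts straight up out of the notches
- seat: wooden board fixed to the table, 130 (x) x 180 (y) x 12 mm, origin at the centre of its underside, with strips 8 mm high round a square recess of 65 x 65 mm. The dish starts in the recess (2.5 mm play each way, cannot turn there), its ears along the board's long side, axes parallel to the seat's, dish origin 12 mm above the seat's origin
- bar_rest: wooden stand fixed to the table, base 60 mm (x) x 170 mm (y) x 8 mm, two uprights 14 mm thick at y = +70 and -70 mm with notches 18 mm wide, 8 mm deep, notch floor at z = 40 mm, top at z = 48 mm; origin at the centre of the underside
- tape_measure: bystander, to be left alone: yellow tape measure, 38 x 91 x 66 mm; origin at the centre of its underside
- screw_box: bystander, to be left alone: small brown cardboard screw box with a label, 68 x 102 x 48 mm; origin at the centre of its underside
- coffee_mug: bystander, to be left alone: white dotted mug, 82 x 114 x 91 mm; origin at the centre of its underside
- wax_tin: bystander, to be left alone: round tin with a red lid, 77 x 77 x 40 mm; origin at the centre of its underside
- offcut_beech: bystander, to be left alone: beech offcut, 50 x 100 x 50 mm; origin at the centre of its underside

How it is judged (in metres and radians):
On the way, in this order (a step that is already met when the one before it is completed fails the run):
1. the bar is through both eyes while the dish still sits in its seat (x of bar in the frame of dish between -0.006 and 0.006 m and z of bar in the frame of dish between 0.076 and 0.088 m and y of bar in the frame of dish between -0.073 and 0.073 m and angle between the y axis of bar and the y axis of dish, either way round below 0.08 rad and z of dish in the frame of seat below 0.018 m), for 0.2 s.
2. the dish hangs on the bar clear of the seat, ball in the middle, not yet turned half of the way (x of bar in the frame of dish between -0.006 and 0.006 m and z of bar in the frame of dish between 0.076 and 0.088 m and y of bar in the frame of dish between -0.073 and 0.073 m and angle between the y axis of bar and the y axis of dish, either way round below 0.08 rad and z of dish in the frame of seat above 0.024 m and contact force between dish and seat below 0.05 N and angle between the y axis of dish and the y axis of seat, either way round below 0.8 rad and horizontal distance between ball_center and dish_middle below 0.02 m), for 0.1 s.
At the end, for the whole second after the job is handed in: Bar through both eyes (8 mm or more beyond each ear), gripped; only the bar carries the dish and only it is touched. Dish 35 to 188 mm above its recess, within 50 mm of the seat's centre, quarter turned within 8 degrees, level within 0.1 rad, still; ball within 12 mm of the middle (x of bar in the frame of dish between -0.006 and 0.006 m and z of bar in the frame of dish between 0.076 and 0.088 m and y of bar in the frame of dish between -0.073 and 0.073 m and angle between the y axis of bar and the y axis of dish, either way round below 0.08 rad and z of dish in the frame of seat between 0.047 and 0.2 m and horizontal distance between dish and seat below 0.05 m and angle between the y axis of dish and the x axis of seat, either way round below 0.14 rad and angle between dish's own z axis and vertical below 0.1 rad and horizontal distance between ball_center and dish_middle below 0.012 m and distance between ball_center and dish_middle below 0.015 m and contact force between dish and bar above 1 N and contact force between the fingers and bar above 2 N and contact force between each of the arm, the fingers and dish below 0.3 N and contact force between each of dish, bar and seat below 0.05 N and linear speed of dish below 0.03 m/s and angular speed of dish below 0.2 rad/s); the arm keeps its last pose, push and grip.
It fails at once if the ball rolls more than 30 mm from the middle of the dish (distance between ball_center and dish_middle above 0.03 m).
It fails at once if the dish tips by more than 0.2 rad (angle between dish's own z axis and vertical above 0.2 rad).
It fails at once if a bystander is pushed or moved more than 30 mm (distance of any of tape_measure, screw_box, coffee_mug, wax_tin, offcut_beech from where it was at the start of the episode above 0.03 m).
It also fails if it takes over 64 s, if anything falls off the work surface, if the arm or the gripper's body presses on something with over 40 N, if the wrist force passes 120 N, or if a joint passes its speed limit or range.

## Robot

A 6-joint arm with a two-finger parallel gripper is mounted at the origin on the work surface; the furniture and walls round the work are solid. World frame = base frame: x ahead of the robot, y to its left, z up, the work surface at z = 0. Lengths are in m, angles in degrees, forces in N, time in s.
With the tool pointing down it reaches from about 0.35 to 0.875 m from the base axis. Payload 4.2 kg.
Tool frame: the origin (TCP) lies between the finger pads; the fingertips stand 25 mm ahead of it and the grasp point (between the pads) lies 6 mm ahead of it (r.tips_ahead is the distance from the TCP to the fingertips, in m); z points along the fingers, y is the direction in which the jaws open and shut (so a half turn about z gives the same grasp; the last joint's range is limited). The gripper opens to 87 mm and grips with 3 to 60 N. Pads are 19 mm wide; open, the fingers measure 117 mm over their backs; the gripper's body (75 mm by 190 mm) begins 51 mm behind the grasp point.
Start: joints at [-62.361, 22.042, 0.453, 0, -68.411, -14.817], TCP at [0.139, -0.609, 0.248] pointing down, gripper open.
Joint ranges: [-179.83, 179.83], [-69.29, 118.12], [-61.27, 80.66], [-181.25, 117.63], [-171.15, -9.14], [-177.46, 177.46]. Speed limits (degrees/s): [159.86, 159.86, 180, 180, 180, 180].

## Interface

Orientations are given as a 3x3 rotation matrix whose columns are the frame's x, y, z axes.
In Python, from station import r, vision, finish_job gives the robot as it stands.
- The arm moves only by the shell command python3 -m jog 'ROWS'. ROWS is a JSON object of lists of equal length, an entry for each row: "rot": the turn, a rotation vector about the world's x, y, z in degrees, a list of three; "delta_pos": the shift along the world's x, y, z in mm, a list of three; "grip": the opening in per cent of the stroke, from 0 (shut) to 100 (fully open). A call has 1 to 10 rows; each row shifts and turns the commanded pose from where the row before left it; what a row does not reach is not made up. A row lasts 1/12 s, in which the tool goes at most 41.7 mm and 7.16 degrees, less where a joint would pass 70% of its speed; a pose out of reach is approached as far as the arm can. A call with a gripper value outside its range is refused whole. The fingers move at their own pace and stop on an object; the grip force is fixed at half the most. Time passes only in rows, so rows that do not move let the fingers close. It gives the time, the measured TCP pose, the force and the opening at its end, in the units of the state.
- r.sense(): the state, without advancing time (a new reading comes with each control period).
- vision.capture(name): name is "scene" or "top"; returns a dict with "frame" (400x640x3 uint8, red, green, blue), "K" (3x3 intrinsics, pixels), "xyz" and "orientation" of the camera in the world. Camera axes: x right, y up, looking along -z (the intrinsics and any distortion apply to the point x, -y, -z); pixel columns grow to the right and rows downward; lengths in m; the calibration is good to about 2 mm. A picture is of the moment at which its call begins. There is no depth.
- finish_job(): hands the job in, once; it reports no verdict.
The state is a dict: "time_s": time; "joints": joint angles; "joint_velocities": joint speeds; "effort": joint torques, N m; "tcp_pos": TCP position; "ee_rot": TCP orientation; "wrist_force": force on the tool from outside, world axes, zero at the start; "moment": the same for the moment, N m; "gripper_width": opening from 0.0 (shut) to 1.0 (fully open).
Only numpy, scipy, OpenCV 4.12 (cv2) and the standard library are available. Lean on these libraries where they do the work, as an engineer would, in place of code of your own. Each camera call takes 0.05 s, during which the arm holds its last target. There are 200 camera calls.

## Working session

There is one attempt and no reset: what is moved stays moved. The work goes in short steps, Python scripts to look and compute and a shell command to move; the robot and the scene stay as the last step left them, time stands still between calls to the robot, and variables do not carry over. Pictures are saved under pics/ and viewed, about 8 in all and at most 12, crops included, and the job is handed in when it is done.

```bash
ls; mkdir -p pics; python3 - <<'E'
from station import r, vision
import cv2, numpy as np, pickle
for n in("scene","top"):
    c=vision.capture(n); cv2.imwrite(f"pics/{n}0.png",c["frame"][:,:,::-1]); pickle.dump(c,open(f"{n}0.pkl","wb"))
    print(n,c["K"],c["xyz"],c["orientation"],c.keys())
print(r.sense())
E
```

```text
pics
scene [[517.16680771   0.         325.99902066]
 [  0.         517.16680771 200.36168621]
 [  0.           0.           1.        ]] [1.505149   0.68038484 1.19918896] [[-0.5758178  -0.55878591  0.59681838]
 [ 0.81757105 -0.39656776  0.4175064 ]
 [ 0.00338223  0.72834904  0.68519795]] dict_keys(['frame', 'K', 'xyz', 'orientation'])
top [[451.39938329   0.         316.71318408]
 [  0.         451.39938329 196.02656636]
 [  0.           0.           1.        ]] [0.47843465 0.01801399 1.21288572] [[ 1.70773877e-02  9.98093843e-01 -5.93046742e-02]
 [-9.99853936e-01  1.70066689e-02 -1.69702983e-03]
 [-6.85220066e-04  5.93249928e-02  9.98238486e-01]] dict_keys(['frame', 'K', 'xyz', 'orientation'])
{'time_s': 0.1, 'joints': array([-6.23611892e+01,  2.20880704e+01,  3.88175812e-01, -2.24368668e-02,
       -6.84118182e+01, -1.48168845e+01]), 'joint_velocities': array([-0.02370337, -0.1437486 ,  0.17803793, -0.01608251,  0.06375155,
       -0.00867045]), 'effort': array([-6.79236964e-04, -3.91689920e+01,  1.87933248e+01,  4.23189014e+00,
        1.34301532e-02, -7.32484204e-05]), 'tcp_pos': array([ 0.13860606, -0.60894473,  0.24656221]), 'ee_rot': array([[-9.75096500e-01, -2.21780244e-01, -5.81894902e-04],
       [-2.21780959e-01,  9.75094668e-01,  1.89616159e-03],
       [ 1.46871434e-04,  1.97799374e-03, -9.99998033e-01]]), 'wrist_force': array([0.37489562, 0.63632475, 0.56003152]), 'moment': array([-0.03377392,  0.05444776, -0.00620445]), 'gripper_width': 1.0014694304148306}
```

View pics/scene0.png

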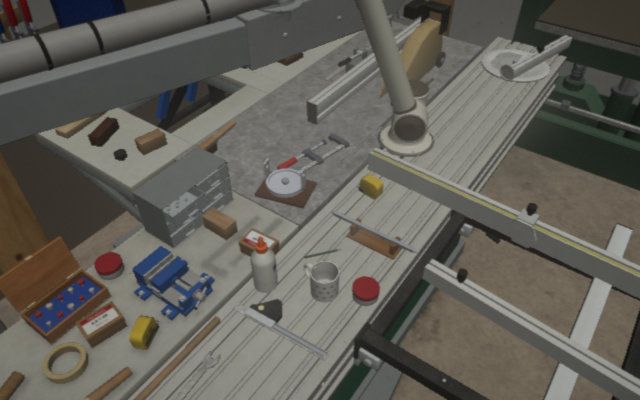

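View pics/top0.png

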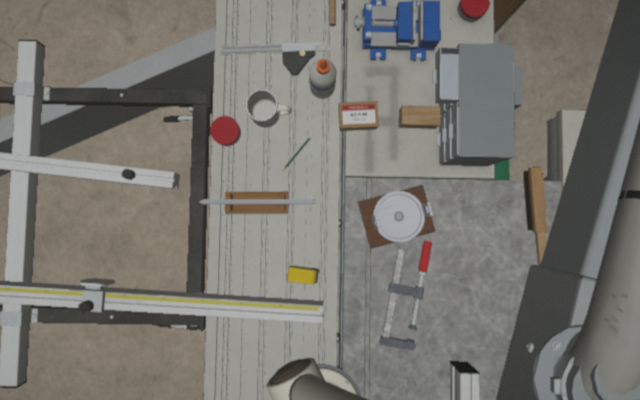

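The top view shows the bar at about (258,202), the dish at about (400,216) with its ears left and right and turned a little, the tape measure at (302,275), a fence rail at about row 305, and the mug and tin around (225–265,100–130). Next I'll enlarge both views.

```bash
cat > h.py <<'E'
import numpy as np, cv2
def ray(c,u,v):
    K=c["K"]; d=np.array([(u-K[0,2])/K[0,0],-(v-K[1,2])/K[1,1],-1.]); d=np.array(c["orientation"])@d
    return np.array(c["xyz"]),d/np.linalg.norm(d)
def on_z(c,u,v,z):
    o,d=ray(c,u,v); return o+d*(z-o[2])/d[2]
def proj(c,p):
    q=np.array(c["orientation"]).T@(np.array(p)-np.array(c["xyz"])); K=c["K"]
    return np.array([K[0,2]+K[0,0]*q[0]/-q[2], K[1,2]-K[1,1]*q[1]/-q[2]])
def tri(c1,p1,c2,p2):
    o1,d1=ray(c1,*p1);o2,d2=ray(c2,*p2)
    A=np.c_[d1,-d2];t=np.linalg.lstsq(A,o2-o1,rcond=None)[0]
    a=o1+d1*t[0];b=o2+d2*t[1]; return (a+b)/2,np.linalg.norm(a-b)
E
python3 - <<'E'
import pickle,cv2,numpy as np
from h import *
t=pickle.load(open("top0.pkl","rb"));s=pickle.load(open("scene0.pkl","rb"))
a=cv2.resize(t["frame"][180:255,195:440],None,fx=3.2,fy=3.2,interpolation=cv2.INTER_CUBIC)
b=cv2.resize(s["frame"][125:260,240:420],None,fx=2.6,fy=2.6,interpolation=cv2.INTER_CUBIC)
im=np.zeros((a.shape[0]+b.shape[0],800,3),np.uint8);im[:a.shape[0],:a.shape[1]]=a;im[a.shape[0]:,:b.shape[1]]=b
print(a.shape,b.shape)
cv2.imwrite("pics/crop1.png",im[:,:,::-1])
for n,p,z in(("barL",(203,202),.046),("barR",(314,202),.046),("dish",(399,216),.06),("rail end",(322,310),.05),("tape",(302,275),.06)): print(n,on_z(t,*p,z).round(3))
E
```

```text
(240, 784, 3) (351, 468, 3)
barL [0.527 0.314 0.046]
barR [0.532 0.027 0.046]
dish [ 0.499 -0.191  0.06 ]
rail end [0.257 0.002 0.05 ]
tape [0.346 0.054 0.06 ]
```

View pics/crop1.png

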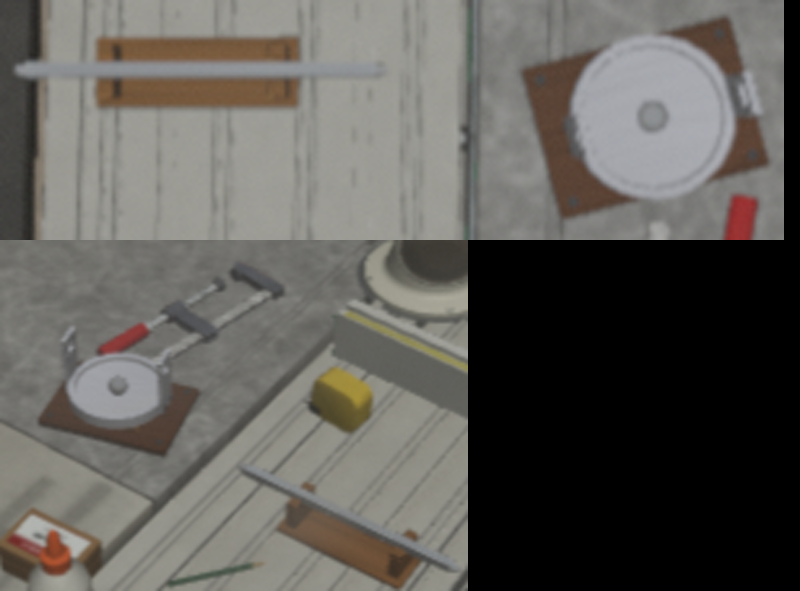

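The crops show the dish centre near top pixel (399,216) and the seat corners near (358,202), (422,185), (435,231) and (371,248). The bar ends are near (200,202) and (314,202), and the bar is centred in its rest. Now I'll measure with masks.

```bash
python3 - <<'E'
import pickle,cv2,numpy as np
from h import *
t=pickle.load(open("top0.pkl","rb"));s=pickle.load(open("scene0.pkl","rb"))
def rect(c,box,z,lo,hi,nm):
    x0,y0,x1,y1=box; hsv=cv2.cvtColor(c["frame"],cv2.COLOR_RGB2HSV); m=cv2.inRange(hsv,lo,hi); k=np.zeros_like(m);k[y0:y1,x0:x1]=m[y0:y1,x0:x1]
    k=cv2.morphologyEx(k,cv2.MORPH_OPEN,np.ones((2,2)))
    n,l,st,_=cv2.connectedComponentsWithStats(k); keep=[i for i in range(1,n) if st[i,4]>25]
    v,u=np.nonzero(np.isin(l,keep)); P=np.array([on_z(c,a,b,z)[:2] for a,b in zip(u,v)])
    R=cv2.minAreaRect((P*1000).astype(np.float32)); print(nm,len(u),[np.round(q,1) for q in R])
rect(t,(350,180,445,255),.012,(0,70,20),(25,255,160),"seat top")
rect(s,(250,165,325,212),.012,(0,70,20),(25,255,160),"seat scene")
rect(t,(215,185,295,220),.008,(0,70,20),(25,255,220),"rest top")
# dish: hough/ellipse on bright blob
for c,box,nm in((t,(365,185,445,250),"top"),(s,(255,155,315,205),"scene")):
    x0,y0,x1,y1=box;hsv=cv2.cvtColor(c["frame"],cv2.COLOR_RGB2HSV);m=cv2.inRange(hsv,(0,0,150),(180,50,255))[y0:y1,x0:x1]
    cs,_=cv2.findContours(m,0,1);k=max(cs,key=cv2.contourArea);e=cv2.fitEllipse(cv2.convexHull(k));ct=np.array(e[0])+(x0,y0)
    print(nm,"ellipse",ct,e[1],e[2],on_z(c,*ct,.044).round(4))
# bar centre line: per-column centroid over the rest
g=cv2.cvtColor(t["frame"],cv2.COLOR_RGB2HSV)
for rng in((228,287),):
    pts=[]
    for u in range(*rng):
        col=g[194:211,u].astype(int); w=np.clip(110-col[:,1],0,None)*(col[:,2]>100); 
        if w.sum()>0: pts.append(on_z(t,u,194+(w*np.arange(17)).sum()/w.sum(),.05)[:2])
    pts=np.array(pts);print("bar line x=a*y+b",np.polyfit(pts[:,1],pts[:,0],1),pts[:,0].mean(),pts[:,0].std())
for u in(200.3,314.4):print("bar end",on_z(t,u,202,.046).round(4))
for q in((205,10),(120,27),(43,50)):print("hose",tri(t,(630,195),s,q))
print("beam",tri(t,(540,265),s,(245,20)), "wood beam?",proj(t,(.139,-.609,.25)),proj(s,(.139,-.609,.25)))
E
```

```text
seat top 960 [array([ 470.2, -202.1]), array([180.6, 176.3]), np.float64(15.5)]
seat scene 433 [array([ 476.6, -191.8]), array([180.4, 173.8]), np.float64(15.2)]
rest top 934 [array([528.7, 179.3]), array([ 53.5, 166. ]), np.float64(1.0)]
top ellipse [398.7182045 215.9983387] (48.94489669799805, 51.150657653808594) 153.23580932617188 [ 0.4997 -0.193   0.044 ]
scene ellipse [284.34036064 182.27239227] (21.366474151611328, 35.03608322143555) 88.69957733154297 [ 0.5075 -0.1899  0.044 ]
bar line x=a*y+b [-0.01583756  0.53402654] 0.531274801174034 0.0007141014611933946
bar end [0.5271 0.321  0.046 ]
bar end [0.5322 0.0257 0.046 ]
hose (array([ 0.52654049, -0.4208261 ,  0.58587345]), np.float64(0.007843994734746266))
hose (array([ 0.59813645, -0.59022747,  0.47646348]), np.float64(0.20306759442697184))
hose (array([ 0.68590542, -0.71250234,  0.39111886]), np.float64(0.3869561484282111))
beam (array([ 0.43368412, -0.33430231,  0.53987218]), np.float64(0.04583259651390529)) wood beam? [615.30357031 391.26938202] [256.13654188  49.81624091]
```

Seat yaw came out at about 15°, but the mask needs cleaning up. First I want to understand the overhead beam before moving.

```bash
python3 - <<'E'
import pickle,cv2,numpy as np
t=pickle.load(open("top0.pkl","rb"))["frame"];s=pickle.load(open("scene0.pkl","rb"))["frame"]
a=cv2.resize(t[:,440:],None,fx=1.4,fy=1.4)
b=cv2.resize(s[0:200,:430],None,fx=1.2,fy=1.2)
c=cv2.resize(s[140:215,245:325],None,fx=4,fy=4,interpolation=cv2.INTER_CUBIC)
im=np.zeros((560,800,3),np.uint8);im[:560,:280]=a;im[:240,282:282+516]=b;im[250:550,282:602]=c
cv2.imwrite("pics/crop2.png",im[:,:,::-1])
E
```

```text
(no output)
```

View pics/crop2.png

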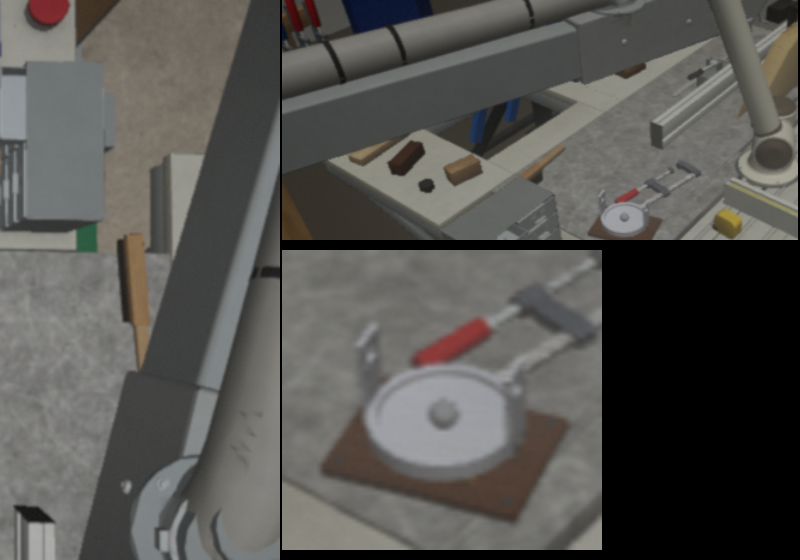

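The beam is a saw overarm with a sleeve step. I'll triangulate that step on its lower and upper edges, and refine the seat and dish measurements.

```bash
python3 - <<'E'
import pickle,cv2,numpy as np
from h import *
t=pickle.load(open("top0.pkl","rb"));s=pickle.load(open("scene0.pkl","rb"))
print("low edge",tri(t,(535,266),s,(248,66)),"up edge",tri(t,(583,276),s,(246.7,17)))
# second point: hose band
print("band",tri(t,(630,195),s,(211,9)))
def show(c,box,z,s_,nm):
    x0,y0,x1,y1=box; f=c["frame"].astype(int); m=((f[...,0]-f[...,2]>12)&(f[...,0]<140)&(f[...,0]<f[...,1]*2.0)).astype(np.uint8); k=np.zeros_like(m);k[y0:y1,x0:x1]=m[y0:y1,x0:x1]
    n,l,st,_=cv2.connectedComponentsWithStats(k); i=1+np.argmax(st[1:,4]); v,u=np.nonzero(l==i)
    h=cv2.convexHull(np.c_[u,v].astype(np.int32))
    P=np.array([on_z(c,a,b,z)[:2]*1000 for a,b in zip(u,v)],np.float32);R=cv2.minAreaRect(P)
    print(nm,st[i],[np.round(q,1) for q in R],"quad",cv2.approxPolyDP(h,4,True)[:,0].tolist())
show(t,(350,180,440,255),.012,0,"seat top");show(s,(250,165,322,212),.012,0,"seat scene")
# ear tips in scene: far ear top centre, near ear top centre from crop (x4)
for n,(a,b) in {"right ear top":(371,332),"left ear top":(515,374)}.items():
    print(n,on_z(s,245+(a-282)/4,140+(b-250)/4,.112).round(4))
for n,(a,b) in {"right ear":(752,93),"left ear":(572,135)}.items():
    print(n,on_z(t,195+a/3.2,180+b/3.2,.112).round(4))
E
```

```text
low edge (array([ 0.40752764, -0.39251066,  0.36766951]), np.float64(0.00891369696329636)) up edge (array([ 0.40676236, -0.3804917 ,  0.53461709]), np.float64(0.002375769627954878))
band (array([ 0.52258924, -0.40800227,  0.59412777]), np.float64(0.005368761654747753))
seat top [358 196  35  52 663] [array([ 484.3, -136.1]), array([128.6,  64.1]), np.float64(14.7)] quad [[392, 242], [370, 247], [359, 201], [381, 196]]
seat scene [255 180  61  27 566] [array([ 502. , -191.6]), array([132.6, 180.9]), np.float64(15.7)] quad [[315, 182], [303, 206], [255, 194], [264, 180]]
right ear top [ 0.5129 -0.254   0.112 ]
left ear top [ 0.4868 -0.1232  0.112 ]
right ear [ 0.5167 -0.2569  0.112 ]
left ear [ 0.4824 -0.12    0.112 ]
```

The overarm beam spans z 0.37–0.53 at about (0.41, −0.39), with a hose on top reaching about 0.64. The arm starts reaching over it, so I'll go up first.

```bash
python3 -m jog '{"rot":[[0,0,0],[0,0,0],[0,0,0],[0,0,0],[0,0,0],[0,0,0],[0,0,0],[0,0,0]],"delta_pos":[[0,0,25],[0,0,40],[0,0,40],[0,0,40],[0,0,40],[0,0,40],[0,0,40],[0,0,20]],"grip":[100,100,100,100,100,100,100,100]}'; python3 - <<'E'
from station import r,vision
import cv2,pickle,numpy as np
from h import *
st=r.sense();print(st["joints"].round(2),st["effort"].round(1),st["tcp_pos"])
t=pickle.load(open("top0.pkl","rb"));s=pickle.load(open("scene0.pkl","rb"))
print("pivot",tri(t,(575,365),s,(286,4)))
a=vision.capture("scene");b=vision.capture("top")
im=np.hstack([cv2.resize(a["frame"],(400,250)),cv2.resize(b["frame"],(400,250))]);cv2.imwrite("pics/up.png",im[:,:,::-1])
E
```

```text
time_s: 0.77
tcp_pos: [0.1381, -0.6092, 0.5379]
ee_rot: [[-0.975, -0.221, 0.002], [-0.221, 0.975, -0.007], [-0.0, -0.007, -1.0]]
wrist_force: [-0.4, 0.3, 0.8]
gripper_width: 0.997
[-6.236e+01  2.081e+01  3.882e+01  1.000e-01 -1.076e+02 -1.481e+01] [  0.3 -34.8  16.6   3.9   0.3   0. ] [ 0.13807989 -0.60920184  0.53788926]
pivot (array([ 0.27324569, -0.35075491,  0.54064213]), np.float64(0.02252970997175055))
```

View pics/up.png

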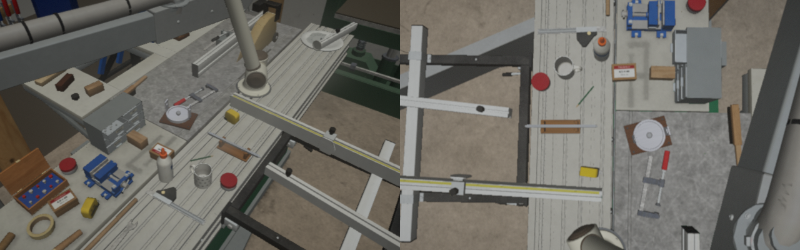

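The beam has not moved, so the arm does pass over it. I'll raise and pull in slightly before crossing.

```bash
python3 -m jog '{"rot":[[0,0,0],[0,0,0],[0,0,0],[0,0,0],[0,0,0],[0,0,0]],"delta_pos":[[0,5,35],[0,15,35],[0,20,35],[0,20,30],[0,20,25],[0,5,15]],"grip":[100,100,100,100,100,100]}'; python3 -c "
from station import r
s=r.sense();print(s['joints'].round(1),s['effort'].round(1))"
```

```text
time_s: 1.37
tcp_pos: [0.1371, -0.5207, 0.7117]
ee_rot: [[-0.975, -0.222, 0.003], [-0.222, 0.975, -0.006], [-0.001, -0.006, -1.0]]
wrist_force: [0.1, 0.2, 2.1]
gripper_width: 0.999
[-5.80e+01  2.49e+01  7.43e+01  1.00e-01 -1.39e+02 -1.92e+01] [  0.6 -31.    7.8   2.2   0.8  -0. ]
```

```bash
python3 -m jog '{"rot":[[0,0,3],[0,0,6],[0,0,6],[0,0,6],[0,0,6],[0,0,6],[0,0,6],[0,0,6],[0,0,6],[0,0,6]],"delta_pos":[[10,15,0],[20,29,0],[20,29,0],[20,29,0],[20,29,0],[20,29,0],[20,29,0],[20,29,0],[20,29,0],[20,29,0]],"grip":[100,100,100,100,100,100,100,100,100,100]}' && python3 -m jog '{"rot":[[0,0,6],[0,0,6],[0,0,6],[0,0,3.1],[0,0,0],[0,0,0],[0,0,0],[0,0,0]],"delta_pos":[[20,35,0],[20,35,0],[20,35,-10],[20,35,-20],[20,35,-20],[15,30,-20],[15,30,-20],[5,20,-10]],"grip":[100,100,100,100,100,100,100,100]}'; python3 -c "
from station import r
s=r.sense();print(s['joints'].round(1),s['effort'].round(1))"
```

```text
time_s: 2.2
tcp_pos: [0.3294, -0.2467, 0.7066]
ee_rot: [[-0.34, -0.941, -0.002], [-0.941, 0.34, 0.001], [-0.0, 0.002, -1.0]]
wrist_force: [0.1, -0.0, 0.1]
gripper_width: 1.001
time_s: 2.87
tcp_pos: [0.462, 0.0047, 0.6053]
ee_rot: [[0.019, -1.0, -0.009], [-1.0, -0.019, -0.001], [0.001, 0.009, -1.0]]
wrist_force: [1.2, 0.4, -0.4]
gripper_width: 0.999
[ 2.070e+01  4.800e+00  2.760e+01 -1.000e-01 -1.133e+02 -1.970e+01] [ -1.7 -27.2  20.4   4.5  -0.1   0.2]
```

```bash
python3 -m jog '{"rot":[[0,0,0],[0,0,0],[0,0,0],[0,0,0],[0,0,0],[0,0,0],[0,0,0],[0,0,0],[0,0,0],[0,0,0]],"delta_pos":[[6,18,-20],[6,20,-34],[6,20,-34],[6,20,-34],[6,20,-34],[6,20,-34],[6,20,-34],[6,20,-34],[6,20,-34],[6,20,-34]],"grip":[100,100,100,100,100,100,100,100,100,100]}' && python3 -m jog '{"rot":[[0,0,0],[0,0,0],[0,0,0],[0,0,0],[0,0,0],[0,0,0],[0,0,0]],"delta_pos":[[6,12,-34],[3,2,-34],[0,0,-30],[0,0,-20],[0,0,-11],[0,0,0],[0,0,0]],"grip":[100,100,100,100,100,100,100]}'
cat > look.py <<'E'
import sys,cv2,numpy as np,pickle
from station import r,vision
n=sys.argv[1]; out=[]
for c,(x0,y0,x1,y1) in zip(("scene","top"),eval(sys.argv[2])):
    k=vision.capture(c);pickle.dump(k,open(f"{c}_{n}.pkl","wb"))
    f=k["frame"][y0:y1,x0:x1];q=min(398/f.shape[1],560/f.shape[0]);out.append(cv2.resize(f,None,fx=q,fy=q,interpolation=cv2.INTER_CUBIC))
    print(c,q)
im=np.zeros((max(o.shape[0] for o in out),800,3),np.uint8)
for i,o in enumerate(out): im[:o.shape[0],400*i:400*i+o.shape[1]]=o
cv2.imwrite(f"pics/{n}.png",im[:,:,::-1])
s=r.sense();print(s["time_s"],s["tcp_pos"].round(4),s["ee_rot"].round(4).tolist(),s["wrist_force"].round(1),s["joints"].round(1),s["gripper_width"])
E
python3 look.py a "((300,170,450,290),(190,140,340,260))"
```

```text
time_s: 3.7
tcp_pos: [0.5197, 0.1998, 0.2815]
ee_rot: [[0.016, -1.0, -0.002], [-1.0, -0.016, -0.001], [0.001, 0.002, -1.0]]
wrist_force: [1.0, 0.2, 0.0]
gripper_width: 0.998
time_s: 4.28
tcp_pos: [0.529, 0.2128, 0.1542]
ee_rot: [[0.016, -1.0, -0.003], [-1.0, -0.016, -0.002], [0.002, 0.003, -1.0]]
wrist_force: [-0.7, 0.1, 0.1]
gripper_width: 1.001
scene 2.6533333333333333
top 2.6533333333333333
4.3833 [0.5301 0.2136 0.1562] [[0.0162, -0.9999, 0.0011], [-0.9999, -0.0162, 0.0006], [-0.0006, -0.0011, -1.0]] [0.6 0.6 0.7] [ 38.2  21.5 -14.5   0.  -53.9 -37.3] 0.9976547576256175
```

View pics/a.png

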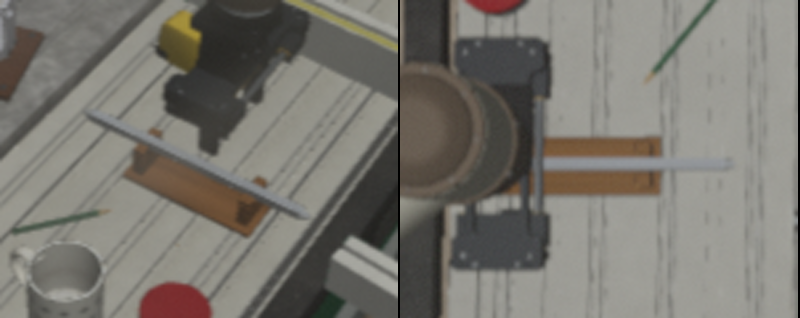

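The hand straddles the bar between the uprights, clear of the tape measure, mug and tin. Descending and gripping.

```bash
python3 -m jog '{"rot":[[0,0,0],[0,0,0],[0,0,0],[0,0,0],[0,0,0],[0,0,0],[0,0,0],[0,0,0],[0,0,0],[0,0,0]],"delta_pos":[[0,3,-25],[0,0,-30],[0,0,-25],[0,0,-15],[0,0,-6],[0,0,0],[0,0,0],[0,0,0],[0,0,0],[0,0,0]],"grip":[100,100,100,100,100,100,100,0,0,0]}' && python3 -m jog '{"rot":[[0,0,0],[0,0,0],[0,0,0],[0,0,0],[0,0,0],[0,0,0],[0,0,0],[0,0,0],[0,0,0],[0,0,0]],"delta_pos":[[0,0,0],[0,0,0],[0,0,0],[0,0,0],[0,0,0],[0,0,0],[0,0,0],[0,0,0],[0,0,0],[0,0,0]],"grip":[0,0,0,0,0,0,0,0,0,0]}'
```

```text
time_s: 5.22
tcp_pos: [0.5303, 0.2168, 0.0558]
ee_rot: [[0.016, -1.0, 0.002], [-1.0, -0.016, 0.001], [-0.001, -0.002, -1.0]]
wrist_force: [0.5, -0.7, -0.4]
gripper_width: 0.849
time_s: 6.05
tcp_pos: [0.5298, 0.2165, 0.0545]
ee_rot: [[0.016, -1.0, 0.0], [-1.0, -0.016, 0.0], [-0.0, -0.0, -1.0]]
wrist_force: [-0.0, -0.7, 0.4]
gripper_width: 0.136
```

Gripped: 11.8 mm, which matches the bar. Now lift, and refine the seat yaw from the edges in the first top image.

```bash
python3 -m jog '{"rot":[[0,0,0],[0,0,0],[0,0,0],[0,0,0],[0,0,0],[0,0,0],[0,0,0],[0,0,0],[0,0,0],[0,0,0]],"delta_pos":[[0,0,5],[0,0,10],[0,0,20],[0,0,20],[0,0,20],[0,0,20],[0,0,15],[0,0,8],[0,0,0],[0,0,0]],"grip":[0,0,0,0,0,0,0,0,0,0]}'; python3 - <<'E'
import pickle,cv2,numpy as np
from h import *
def run(c,C,nm):
    g=cv2.GaussianBlur(c["frame"],(0,0),.6).astype(float)@[.3,.4,.3]; C=np.array(C,float)
    for i in range(4):
        a,b=C[i],C[(i+1)%4];d=(b-a)/np.linalg.norm(b-a);n=np.array([-d[1],d[0]]);P=[]
        for f in np.linspace(.08,.92,40):
            t=np.arange(-4,4.01,.25);q=a+(b-a)*f+t[:,None]*n
            v=cv2.remap(g.astype(np.float32),q[:,0].astype(np.float32)[None],q[:,1].astype(np.float32)[None],1)[0]
            gr=np.abs(np.gradient(v)); k=gr.argmax(); P.append(on_z(c,*q[k],.012)[:2])
        P=np.array(P,np.float32)
        l=cv2.fitLine(P,cv2.DIST_HUBER,0,.002,.001).ravel();n2=np.array([-l[1],l[0]])
        print(nm,i,"ang",np.degrees(np.arctan2(l[1],l[0])).round(2)%180,"pt",l[2:].round(4),"res",np.median(np.abs((P-l[2:])@n2)).round(4))
        yield l
def center(ls):
    X=[]
    for i in range(4):
        a,b=ls[i],ls[(i+1)%4];s=np.linalg.solve(np.c_[a[:2],-b[:2]],b[2:]-a[2:]);X.append(a[2:]+a[:2]*s[0])
    X=np.array(X);print("sides",[np.linalg.norm(X[i]-X[i-1]).round(4) for i in range(4)],"centre",X.mean(0).round(4))
t=pickle.load(open("top0.pkl","rb"));s=pickle.load(open("scene0.pkl","rb"))
f=lambda x,y:(195+x/3.2,180+y/3.2)
center(list(run(t,[f(523,72),f(727,17),f(768,163),f(563,217)],"top")))
k=lambda x,y:(245+(x-282)/4,140+(y-250)/4)
center(list(run(s,[k(322,467),k(362,398),k(568,430),k(517,512)],"scene")))
E
python3 look.py b "((230,120,450,290),(190,140,450,290))"
```

```text
time_s: 6.88
tcp_pos: [0.5295, 0.2164, 0.1726]
ee_rot: [[0.016, -1.0, -0.0], [-1.0, -0.016, 0.001], [-0.001, 0.0, -1.0]]
wrist_force: [-0.4, -0.7, -2.1]
gripper_width: 0.132
top 0 ang 105.88 pt [ 0.5569 -0.1588] res 0.0018
top 1 ang 15.07 pt [ 0.5308 -0.2758] res 0.0009
top 2 ang 105.62 pt [ 0.4373 -0.2065] res 0.002
top 3 ang 15.52 pt [ 0.4736 -0.1056] res 0.0005
sides [np.float32(0.1798), np.float32(0.1285), np.float32(0.1788), np.float32(0.1276)] centre [ 0.4996 -0.1914]
scene 0 ang 8.05 pt [ 0.5479 -0.27  ] res 0.0022
scene 1 ang 116.18 pt [ 0.4584 -0.2168] res 0.0067
scene 2 ang 15.26 pt [ 0.4798 -0.1021] res 0.0005
scene 3 ang 105.5 pt [ 0.5679 -0.1648] res 0.001
sides [np.float32(0.1076), np.float32(0.1756), np.float32(0.1393), np.float32(0.1859)] centre [ 0.5101 -0.1867]
scene 1.809090909090909
top 1.5307692307692307
6.9833 [0.529  0.216  0.1713] [[0.0158, -0.9999, -0.0023], [-0.9999, -0.0158, -0.0012], [0.0011, 0.0023, -1.0]] [ 0.5 -0.2 -1.1] [ 38.4  20.7 -13.3  -0.  -56.1 -37.5] 0.13233231967460793
```

View pics/b.png

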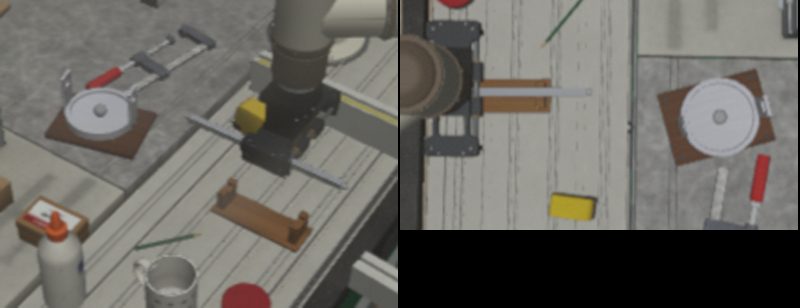

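The bar is lifted and level, and the bystanders are untouched. The tip is at top (314,200) and scene (334,186), and the far end at scene (421,222). I'll triangulate the tip and work out the move.

```bash
python3 - <<'E'
import pickle,numpy as np
from h import *
t=pickle.load(open("top_b.pkl","rb"));s=pickle.load(open("scene_b.pkl","rb"))
p,e=tri(t,(314.1,200.1),s,(333.9,185.8));print("tip",p.round(4),e.round(4))
tc=np.array([.529,.2162,.172]);u=np.array([-.0158,.9999,0])
print("pred tip px (g=.0435)",proj(t,tc-[0,0,.006]-u*.1935),proj(s,tc-[0,0,.006]-u*.1935),"far",proj(s,tc-[0,0,.006]+u*.1065))
print("dist tip-grip",(tc-p)@u)
a=np.radians(15.5);U=np.array([-np.sin(a),np.cos(a),0]);D=np.array([.4996,-.1914,.012])
for g in(.2825,.09):print(g,D+U*g+[0,0,.082])
E
```

```text
tip [0.531  0.0266 0.1566] 0.0021
pred tip px (g=.0435) [315.39046483 199.68951851] [332.33121157 183.14680546] far [421.8746354  223.43107659]
dist tip-grip 0.18957748268790506
0.2825 [0.42410516 0.0808256  0.094     ]
0.09 [ 0.47554855 -0.10467326  0.094     ]
```

The tip may sag by about 2°. I'll measure the bar's line in the scene image along its visible length.

```bash
cat > tilt.py <<'E'
import pickle,numpy as np,cv2,sys
from h import *
# deviation (mm) of the bar's midline from the predicted level bar, along its length, vertical (scene)/ lateral (top)
def dev(c,grip,u,perp,sg):
    g=c["frame"].astype(np.float32).mean(2);out=[]
    for k in sg:
        b=grip+u*k; offs=np.arange(-16,16.1,.5)
        q=np.array([proj(c,b+perp*o/1000) for o in offs],np.float32)
        v=cv2.remap(g,q[:,0][None],q[:,1][None],cv2.INTER_CUBIC)[0]
        out.append(v)
    return offs,np.array(out)
if __name__=="__main__":
    n=sys.argv[1];grip=np.array(eval(sys.argv[2]));a=np.radians(float(sys.argv[3]));u=np.array([-np.sin(a),np.cos(a),0])
    sg=eval(sys.argv[4])
    for c,perp in(("scene",np.array([0,0,1.])),("top",np.array([u[1],-u[0],0]))):
        k=pickle.load(open(f"{c}_{n}.pkl","rb"));o,V=dev(k,grip,u,perp,sg)
        print(c,"offsets",o[::4].astype(int))
        for s_,v in zip(sg,V):
            print(int(s_*1000),v[::4].astype(int))
E
python3 tilt.py b "[.529,.2162,.166]" 0.9 "[-.18,-.165,-.15,-.13,-.11,-.09,-.07,.06,.075,.09]"
```

```text
scene offsets [-16 -14 -12 -10  -8  -6  -4  -2   0   2   4   6   8  10  12  14  16]
-180 [ 96  95  91  86  85  87 101 120 135 137 136 133 126 119 112 109 106]
-165 [110  93  81  79  77  80  99 121 136 137 138 136 126 113 106 109 111]
-150 [129 112  94  85  80  85 102 121 134 137 139 137 129 118 100  85  76]
-130 [127 114 101  88  83  84  93 112 131 141 139 139 138 136 135 137 141]
-110 [136 124 105  92  81  80  91 109 127 134 139 138 135 132 129 127 128]
-90 [122 108  93  80  76  79  88 106 124 138 139 140 141 140 140 124 103]
-70 [44 44 43 44 45 48 50 50 50 51 54 61 64 58 52 50 51]
60 [136 129 112  98  85  80  88 104 122 130 135 134 134 133 135 139 139]
75 [142 135 117  98  82  76  83 100 121 130 135 136 137 138 139 141 142]
90 [137 131 117  99  87  80  85 104 126 136 136 137 135 129 124 130 139]
top offsets [-16 -14 -12 -10  -8  -6  -4  -2   0   2   4   6   8  10  12  14  16]
-180 [151 155 156 154 149 145 146 148 149 149 151 152 154 156 156 155 155]
-165 [156 156 156 154 149 144 145 147 148 150 151 152 154 155 155 156 157]
-150 [155 156 156 153 148 145 145 147 148 150 150 151 153 154 155 155 155]
-130 [109 104 103 102 102 120 140 148 149 150 146 131 112 105 106 109 110]
-110 [ 88  86  83  86  99 124 140 148 149 149 145 126  99  87  87  84  82]
-90 [ 91  88  86  88  96 119 140 148 149 148 144 126 100  89  88  87  87]
-70 [ 89  87  85  86  95 119 140 147 148 148 143 125  97  86  87  86  85]
60 [92 90 85 78 68 66 67 67 67 70 71 70 72 71 72 71 70]
75 [69 69 71 72 72 73 74 72 74 77 77 81 82 83 86 88 90]
90 [73 73 75 75 74 76 78 82 86 89 91 91 94 93 92 92 93]
```

The bar is within 0.5° of level and centred to within 1 mm of the predicted line. Moving to the pre-insertion pose.

```bash
python3 -m jog '{"rot":[[0,0,1],[0,0,2],[0,0,3],[0,0,3],[0,0,3],[0,0,2],[0,0,0.6],[0,0,0],[0,0,0],[0,0,0]],"delta_pos":[[-5,-6,0],[-15,-20,0],[-20,-25,0],[-20,-25,0],[-20,-25,0],[-15,-20,0],[-8,-10.5,0],[-2,-4,-5],[0,0,-15],[0,0,-15]],"grip":[0,0,0,0,0,0,0,0,0,0]}' && python3 -m jog '{"rot":[[0,0,0],[0,0,0],[0,0,0],[0,0,0],[0,0,0],[0,0,0]],"delta_pos":[[0,0,-15],[0,0,-12],[0,0,-8],[0,0,0],[0,0,0],[0,0,0]],"grip":[0,0,0,0,0,0]}'
python3 look.py c "((255,120,375,220),(330,180,450,255))"
```

```text
time_s: 7.82
tcp_pos: [0.4258, 0.0814, 0.1374]
ee_rot: [[0.267, -0.964, 0.003], [-0.964, -0.267, 0.001], [-0.001, -0.003, -1.0]]
wrist_force: [0.6, 1.0, -1.7]
gripper_width: 0.129
time_s: 8.32
tcp_pos: [0.4255, 0.0814, 0.1029]
ee_rot: [[0.268, -0.963, 0.001], [-0.963, -0.268, 0.0], [-0.0, -0.001, -1.0]]
wrist_force: [-0.4, -0.5, -1.2]
gripper_width: 0.132
scene 3.316666666666667
top 3.316666666666667
8.4167 [0.4254 0.0814 0.1032] [[0.2678, -0.9635, 0.0017], [-0.9635, -0.2678, 0.0009], [-0.0004, -0.0018, -1.0]] [ 0.6  0.1 -1.5] [ 32.5  13.6 -36.8   0.  -39.5 -17. ] 0.13143528063291166
```

View pics/c.png

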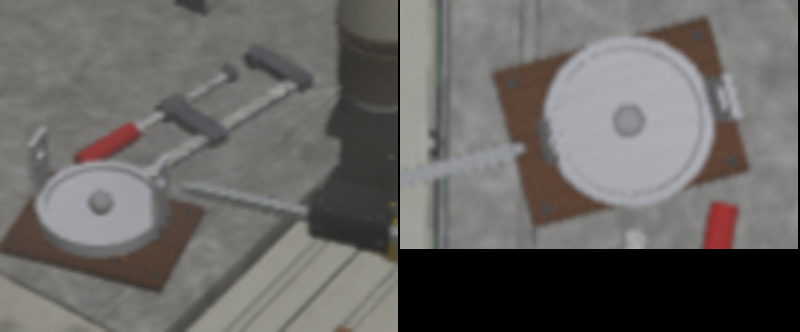

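```bash
python3 - <<'E'
import pickle,numpy as np,cv2
from h import *
t=pickle.load(open("top_c.pkl","rb"));s=pickle.load(open("scene_c.pkl","rb"))
a=np.radians(15.5);U=np.array([-np.sin(a),np.cos(a)]);X=np.array([np.cos(a),np.sin(a)]);D=np.array([.4996,-.1914])
fr=lambda p:((p[:2]-D)@X*1e3,(p[:2]-D)@U*1e3)
tip=on_z(t,330+121/3.317,180+149/3.317,.094);print("tip top dish xy",np.round(fr(tip),1))
p,e=tri(t,(330+121/3.317,180+149/3.317),s,(255+185/3.317,120+186/3.317));print("tip tri",p.round(4),e.round(4),np.round(fr(p),1))
print("tcp dish xy",np.round(fr(np.array([.4254,.0814])),1))
D3=np.array([*D,.012]);w=lambda x,y,z:D3+np.array([*(X*x+U*y),z])/1
for n,q in {"eyeL":(0,.069,.082),"eyeR in":(0,-.063,.082),"Ltop":(0,.066,.1),"Rtop":(0,-.066,.1),"L-c1":(-.017,.066,.1),"L-c2":(.017,.066,.1),"R-c1":(-.017,-.066,.1),"R-c2":(.017,-.066,.1),"mid":(0,0,.031)}.items():
    P=w(*q);a_=proj(s,P);b_=proj(t,P);print(n,"scene crop",((a_-[255,120])*3.317).round(1),"top crop",((b_-[330,180])*3.317+[400,0]).round(1))
# ball centre: darker disc in top
g=cv2.cvtColor(t["frame"],cv2.COLOR_RGB2GRAY);roi=g[208:226,390:410];v,u=np.nonzero(roi<125);print("ball",len(u),np.round(fr(on_z(t,390+u.mean(),208+v.mean(),.043)),1))
E
python3 tilt.py c "[.4254,.0814,.096]" 15.5 "[-.18,-.165,-.15,-.13,-.11,-.09]"
```

```text
tip top dish xy [-0.  90.3]
tip tri [ 0.4747 -0.1036  0.0917] 0.0025 [-0.5 91.3]
tcp dish xy [  1.4 282.7]
eyeL scene crop [162.6 179.4] top crop [548.6 141.8]
eyeR in scene crop [ 41.1 150.7] top crop [719.3  97.4]
Ltop scene crop [159.3 164.8] top crop [555.7 140.7]
Rtop scene crop [ 37.1 136.2] top crop [729.2  95.6]
L-c1 scene crop [165.5 154.5] top crop [561.7 163.2]
L-c2 scene crop [152.9 175.3] top crop [549.7 118.3]
R-c1 scene crop [ 44.  126.2] top crop [735.3 118. ]
R-c2 scene crop [ 30.  146.3] top crop [723.   73.3]
mid scene crop [101.1 202.6] top crop [625.7 119.6]
ball 0 [nan nan]
scene offsets [-16 -14 -12 -10  -8  -6  -4  -2   0   2   4   6   8  10  12  14  16]
-180 [109 104  98  93  90  88  91 106 124 134 132 128 120 114 111 110 111]
-165 [115 109 101  94  91  90  95 110 125 135 135 133 129 125 121 117 114]
-150 [108 104  99  94  91  88  90 105 123 135 135 133 128 121 118 115 114]
-130 [120 113 104  94  89  89  93 102 115 127 134 133 127 118 112 111 110]
-110 [115 110 103  97  92  90  96 109 123 131 134 134 130 123 117 112 111]
-90 [ 91  93  93  90  87  85  85  98 117 133 137 134 129 122 119 118 118]
top offsets [-16 -14 -12 -10  -8  -6  -4  -2   0   2   4   6   8  10  12  14  16]
-180 [146 145 145 143 142 146 149 149 149 149 148 142 136 134 135 134 134]
-165 [137 132 131 130 130 134 142 148 149 149 145 137 130 128 130 133 134]
-150 [136 136 136 136 139 144 149 150 150 151 150 144 140 141 142 143 140]
-130 [106 105 102 100 106 123 138 147 150 149 147 130 104  81  69  64  73]
-110 [155 154 155 156 155 154 152 150 148 150 151 153 156 157 157 157 156]
-90 [154 154 154 153 150 149 149 150 150 150 148 144 142 144 145 148 150]<stdin>:13: RuntimeWarning: Mean of empty slice.
  ret = ret.dtype.type(ret / rcount)
```

All the predicted points match the image to within about 1 mm: ball, ears, right eye, and the bar line at dish x −0.5 to +1.4. Starting the insertion: 60 mm, then check force.

```bash
python3 -m jog '{"rot":[[0,0,0],[0,0,0],[0,0,0],[0,0,0],[0,0,0],[0,0,0],[0,0,0],[0,0,0]],"delta_pos":[[-0.7,-0.2,0],[2.1,-7.7,0],[2.1,-7.7,0],[2.1,-7.7,0],[2.1,-7.7,0],[2.1,-7.7,0],[2.1,-7.7,0],[1.1,-3.9,0]],"grip":[0,0,0,0,0,0,0,0]}' && python3 -m jog '{"rot":[[0,0,0],[0,0,0],[0,0,0],[0,0,0],[0,0,0]],"delta_pos":[[2.7,-9.6,0],[2.7,-9.6,0],[2.7,-9.6,0],[1.3,-4.8,0],[0,0,0]],"grip":[0,0,0,0,0]}'
```

```text
time_s: 9.08
tcp_pos: [0.4379, 0.0294, 0.1025]
ee_rot: [[0.266, -0.964, -0.0], [-0.964, -0.266, -0.0], [0.0, 0.0, -1.0]]
wrist_force: [-0.3, -0.1, -1.2]
gripper_width: 0.13
time_s: 9.5
tcp_pos: [0.4474, -0.004, 0.1024]
ee_rot: [[0.266, -0.964, -0.0], [-0.964, -0.266, -0.0], [0.0, 0.0, -1.0]]
wrist_force: [-0.4, 0.1, -2.1]
gripper_width: 0.131
```

The tip is through the first eye with no force. On to the second ear.

```bash
python3 -m jog '{"rot":[[0,0,0],[0,0,0],[0,0,0],[0,0,0],[0,0,0],[0,0,0],[0,0,0],[0,0,0],[0,0,0],[0,0,0]],"delta_pos":[[2.7,-9.6,0],[2.7,-9.6,0],[2.7,-9.6,0],[2.7,-9.6,0],[2.1,-7.7,0],[2.1,-7.7,0],[2.1,-7.7,0],[2.1,-7.7,0],[2.1,-7.7,0],[0,0,0]],"grip":[0,0,0,0,0,0,0,0,0,0]}' && python3 look.py d "((255,120,375,220),(330,180,450,255))"
```

```text
time_s: 10.33
tcp_pos: [0.4689, -0.081, 0.1025]
ee_rot: [[0.266, -0.964, 0.0], [-0.964, -0.266, -0.0], [0.0, -0.0, -1.0]]
wrist_force: [0.5, 0.0, -1.2]
gripper_width: 0.134
scene 3.316666666666667
top 3.316666666666667
10.4333 [ 0.4684 -0.0802  0.1024] [[0.2668, -0.9637, -0.0002], [-0.9637, -0.2668, 0.0001], [-0.0001, 0.0001, -1.0]] [-0.8  0.  -1.8] [  9.9  17.3 -31.2  -0.  -41.5   5.5] 0.1356778264583554
```

View pics/d.png

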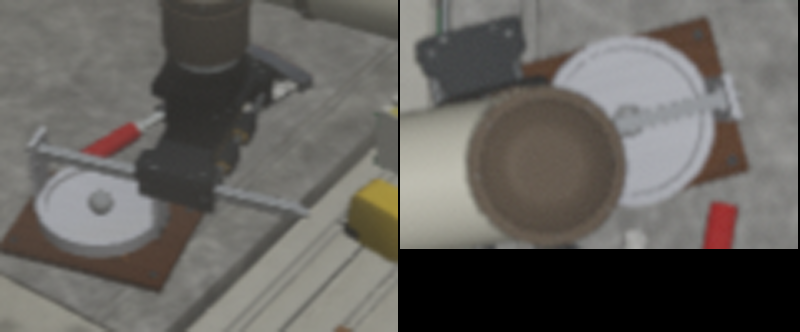

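The tip has reached and passed the second eye with no force: scene (40,150) is the right eye. I'll push 22 mm more, release, and regrip between the ears.

```bash
python3 -m jog '{"rot":[[0,0,0],[0,0,0],[0,0,0],[0,0,0],[0,0,0]],"delta_pos":[[1.9,-6.7,0],[1.9,-6.7,0],[1.3,-4.8,0],[0.8,-3,0],[0,0,0]],"grip":[0,0,0,0,0]}' && python3 -m jog '{"rot":[[0,0,0],[0,0,0],[0,0,0],[0,0,0],[0,0,0],[0,0,0],[0,0,0],[0,0,0]],"delta_pos":[[0,0,-1],[0,0,-1],[0,0,0],[0,0,0],[0,0,0],[0,0,0],[0,0,0],[0,0,0]],"grip":[0,0,0,8,16,25,35,50]}'; python3 look.py e "((255,120,375,220),(330,180,450,255))"
```

```text
time_s: 10.85
tcp_pos: [0.4746, -0.1017, 0.1025]
ee_rot: [[0.267, -0.964, 0.0], [-0.964, -0.267, -0.0], [0.0, -0.0, -1.0]]
wrist_force: [0.5, 0.5, -1.5]
gripper_width: 0.131
time_s: 11.52
tcp_pos: [0.4745, -0.101, 0.1006]
ee_rot: [[0.268, -0.963, 0.0], [-0.963, -0.268, 0.0], [0.0, -0.0, -1.0]]
wrist_force: [0.6, -0.2, -0.3]
gripper_width: 0.306
scene 3.316666666666667
top 3.316666666666667
11.6167 [ 0.4744 -0.101   0.1006] [[0.2678, -0.9635, 0.0002], [-0.9635, -0.2678, -0.0], [0.0001, -0.0002, -1.0]] [ 0.2 -0.7 -0.6] [  7.2  18.3 -30.    0.  -41.7   8.3] 0.3949304573368363
```

```bash
python3 -m jog '{"rot":[[0,0,0],[0,0,0],[0,0,0],[0,0,0],[0,0,0],[0,0,0],[0,0,0],[0,0,0],[0,0,0],[0,0,0]],"delta_pos":[[0,0,0],[0,0,8],[0,0,20],[0,0,22],[0,0,15],[5,-18,0],[8,-29,0],[6.4,-23,0],[2.5,-9,0],[0,0,0]],"grip":[60,60,60,60,60,60,60,60,60,60]}' && python3 look.py f "((255,120,375,220),(330,180,450,255))"
```

```text
time_s: 12.45
tcp_pos: [0.4966, -0.1815, 0.1658]
ee_rot: [[0.265, -0.964, 0.0], [-0.964, -0.265, -0.0], [0.0, -0.0, -1.0]]
wrist_force: [0.4, 0.5, -0.1]
gripper_width: 0.598
scene 3.316666666666667
top 3.316666666666667
12.55 [ 0.4958 -0.18    0.1655] [[0.2667, -0.9638, -0.0006], [-0.9638, -0.2667, 0.0004], [-0.0005, 0.0005, -1.0]] [ 0.3  0.3 -1.3] [ -2.3  17.1 -19.9  -0.  -53.1  17.8] 0.6019893693848133
```

View pics/f.png

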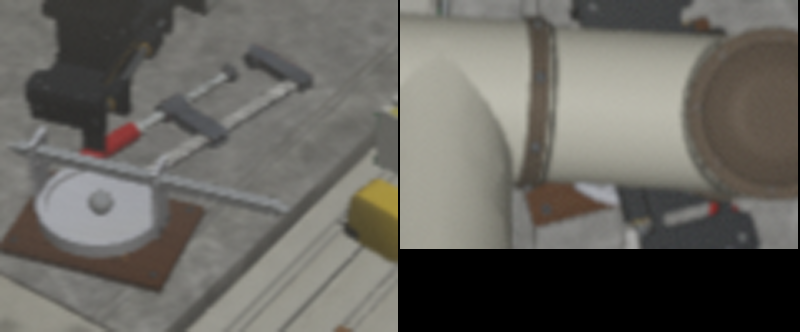

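The bar is through both eyes and the ball is in the middle, with the bar's right end at scene (15,147). The right protrusion is only about 25 mm, so I'll grip 15 mm further left and slide the bar 20 mm further through before lifting.

```bash
python3 -m jog '{"rot":[[0,0,0],[0,0,0],[0,0,0],[0,0,0],[0,0,0],[0,0,0],[0,0,0],[0,0,0],[0,0,0],[0,0,0]],"delta_pos":[[-2,7.2,0],[-2,7.2,-10],[0,0,-20],[0,0,-20],[0,0,-10],[0,0,-5],[0,0,0],[0,0,0],[0,0,0],[0,0,0]],"grip":[60,60,60,60,60,60,60,50,40,30]}' && python3 -m jog '{"rot":[[0,0,0],[0,0,0],[0,0,0],[0,0,0],[0,0,0],[0,0,0],[0,0,0],[0,0,0]],"delta_pos":[[0,0,0],[0,0,0],[0,0,0],[0,0,0],[0,0,0],[0,0,0],[0,0,0],[0,0,0]],"grip":[22,18,14,10,0,0,0,0]}'
```

```text
time_s: 13.38
tcp_pos: [0.493, -0.1657, 0.1015]
ee_rot: [[0.268, -0.963, 0.002], [-0.963, -0.268, -0.0], [0.001, -0.002, -1.0]]
wrist_force: [-0.2, -0.9, 0.7]
gripper_width: 0.455
time_s: 14.05
tcp_pos: [0.4923, -0.1657, 0.1006]
ee_rot: [[0.268, -0.963, -0.0], [-0.963, -0.268, -0.0], [0.0, 0.0, -1.0]]
wrist_force: [0.3, -0.4, 1.6]
gripper_width: 0.131
```

Gripped. Raise 2 mm to centre the bar in the eyes, then slide 20 mm.

```bash
python3 -m jog '{"rot":[[0,0,0],[0,0,0],[0,0,0],[0,0,0],[0,0,0],[0,0,0],[0,0,0],[0,0,0],[0,0,0]],"delta_pos":[[0,0,0],[0,0,1],[0,0,1],[0.8,-2.9,0],[1.3,-4.8,0],[1.3,-4.8,0],[1.3,-4.8,0],[0.6,-2,0],[0,0,0]],"grip":[0,0,0,0,0,0,0,0,0]}' && python3 - <<'E'
from station import r,vision
import pickle,numpy as np
from h import *
s=vision.capture("scene");pickle.dump(s,open("scene_g.pkl","wb"));st=r.sense();print(st["tcp_pos"],st["wrist_force"],st["gripper_width"])
# tip beyond right ear: brightness along the expected bar line
a=np.radians(15.5);U=np.array([-np.sin(a),np.cos(a),0]);D=np.array([.4996,-.1914,.095])
g=s["frame"].astype(int).mean(2)
for k in range(-70,-146,-5):
    q=[proj(s,D+U*k/1000+[0,0,z]) for z in(-.006,0,.003,.014)];print(k,[int(g[int(round(v)),int(round(u))]) for u,v in q],q[1].round(1))
E
```

```text
time_s: 14.8
tcp_pos: [0.4977, -0.1856, 0.1023]
ee_rot: [[0.267, -0.964, -0.0], [-0.964, -0.267, -0.0], [0.0, 0.0, -1.0]]
wrist_force: [1.4, 0.4, -2.6]
gripper_width: 0.129
[ 0.49753719 -0.1853853   0.10235031] [ 0.12625526  0.37050383 -1.59581833] 0.135748593612513
-70 [46, 46, 46, 56] [265.5 164.7]
-75 [61, 49, 49, 58] [264.1 164.4]
-80 [65, 71, 85, 111] [262.8 164.1]
-85 [80, 93, 127, 124] [261.4 163.8]
-90 [87, 131, 131, 122] [260.  163.5]
-95 [90, 127, 136, 116] [258.7 163.1]
-100 [88, 93, 129, 118] [257.3 162.8]
-105 [87, 89, 131, 119] [256.  162.5]
-110 [93, 128, 136, 116] [254.7 162.2]
-115 [98, 112, 132, 116] [253.3 161.9]
-120 [111, 111, 124, 120] [252.  161.6]
-125 [118, 119, 119, 124] [250.6 161.2]
-130 [121, 122, 126, 124] [249.3 160.9]
-135 [122, 124, 125, 117] [248.  160.6]
-140 [124, 125, 125, 118] [246.6 160.3]
-145 [122, 121, 121, 119] [245.3 160. ]
```

The tip is now about 50 mm beyond the right ear. Lifting gently.

```bash
python3 -m jog '{"rot":[[0,0,0],[0,0,0],[0,0,0],[0,0,0],[0,0,0],[0,0,0],[0,0,0],[0,0,0],[0,0,0],[0,0,0]],"delta_pos":[[0,0,0.5],[0,0,0.7],[0,0,0.7],[0,0,0.7],[0,0,1],[0,0,1.5],[0,0,2],[0,0,2.5],[0,0,3],[0,0,3]],"grip":[0,0,0,0,0,0,0,0,0,0]}' && python3 -m jog '{"rot":[[0,0,0],[0,0,0],[0,0,0],[0,0,0],[0,0,0],[0,0,0],[0,0,0],[0,0,0],[0,0,0],[0,0,0]],"delta_pos":[[0,0,3.5],[0,0,4],[0,0,4],[0,0,4],[0,0,3],[0,0,2],[0,0,1.5],[0,0,0.5],[0,0,0],[0,0,0]],"grip":[0,0,0,0,0,0,0,0,0,0]}' && python3 look.py h "((240,90,380,210),(330,140,470,260))"
```

```text
time_s: 15.68
tcp_pos: [0.4975, -0.185, 0.1184]
ee_rot: [[0.268, -0.964, -0.0], [-0.964, -0.268, 0.0], [-0.0, 0.0, -1.0]]
wrist_force: [-0.3, 0.3, -4.4]
gripper_width: 0.13
time_s: 16.52
tcp_pos: [0.4974, -0.1849, 0.1405]
ee_rot: [[0.268, -0.964, -0.0], [-0.964, -0.268, 0.0], [-0.0, 0.0, -1.0]]
wrist_force: [0.3, 0.4, -5.1]
gripper_width: 0.134
scene 2.842857142857143
top 2.842857142857143
16.6167 [ 0.4974 -0.1849  0.1403] [[0.2676, -0.9635, -0.0006], [-0.9635, -0.2676, 0.0001], [-0.0003, 0.0006, -1.0]] [ 0.1  0.4 -4.9] [ -2.9  19.1 -21.2  -0.  -49.8  18.4] 0.13076979160665436
```

View pics/h.png

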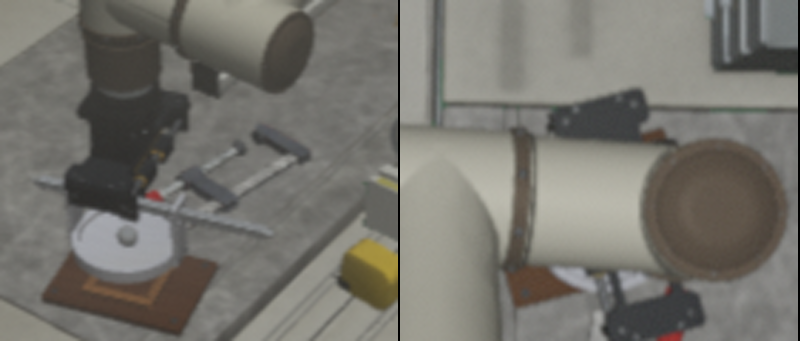

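The dish hangs level and clear of the seat, with the ball in the middle and a load of 4.9 N as expected. Raise 44 mm more, then turn slowly by +90°, because that side is open.

```bash
python3 -m jog '{"rot":[[0,0,0],[0,0,0],[0,0,0],[0,0,0],[0,0,0],[0,0,0],[0,0,0],[0,0,0],[0,0,0],[0,0,0]],"delta_pos":[[0,0,1],[0,0,2],[0,0,4],[0,0,6],[0,0,7],[0,0,7],[0,0,7],[0,0,5],[0,0,3],[0,0,2]],"grip":[0,0,0,0,0,0,0,0,0,0]}' && python3 -m jog '{"rot":[[0,0,0],[0,0,0.1],[0,0,0.2],[0,0,0.3],[0,0,0.4],[0,0,0.5],[0,0,0.7],[0,0,0.9],[0,0,1.1],[0,0,1.3]],"delta_pos":[[0,0,0],[0,0,0],[0,0,0],[0,0,0],[0,0,0],[0,0,0],[0,0,0],[0,0,0],[0,0,0],[0,0,0]],"grip":[0,0,0,0,0,0,0,0,0,0]}' && python3 -m jog '{"rot":[[0,0,1.4],[0,0,1.5],[0,0,1.5],[0,0,1.5],[0,0,1.5],[0,0,1.5],[0,0,1.5],[0,0,1.5],[0,0,1.5],[0,0,1.5]],"delta_pos":[[0,0,0],[0,0,0],[0,0,0],[0,0,0],[0,0,0],[0,0,0],[0,0,0],[0,0,0],[0,0,0],[0,0,0]],"grip":[0,0,0,0,0,0,0,0,0,0]}'
python3 - <<'E'
from station import vision
import cv2
cv2.imwrite("pics/i.png",vision.capture("scene")["frame"][:,:,::-1])
E
```

```text
time_s: 17.45
tcp_pos: [0.4977, -0.185, 0.1853]
ee_rot: [[0.268, -0.964, 0.001], [-0.964, -0.268, -0.0], [0.0, -0.001, -1.0]]
wrist_force: [0.4, -0.5, -4.4]
gripper_width: 0.133
time_s: 18.28
tcp_pos: [0.4976, -0.185, 0.1846]
ee_rot: [[0.361, -0.933, -0.0], [-0.933, -0.361, -0.0], [-0.0, 0.0, -1.0]]
wrist_force: [-0.0, 0.2, -4.7]
gripper_width: 0.134
time_s: 19.12
tcp_pos: [0.4976, -0.185, 0.1846]
ee_rot: [[0.589, -0.808, 0.0], [-0.808, -0.589, 0.0], [0.0, -0.0, -1.0]]
wrist_force: [-0.4, 0.2, -4.7]
gripper_width: 0.133
```

```bash
python3 -m jog '{"rot":[[0,0,1.5],[0,0,1.5],[0,0,1.5],[0,0,1.5],[0,0,1.5],[0,0,1.5],[0,0,1.5],[0,0,1.5],[0,0,1.5],[0,0,1.5]],"delta_pos":[[0,0,0],[0,0,0],[0,0,0],[0,0,0],[0,0,0],[0,0,0],[0,0,0],[0,0,0],[0,0,0],[0,0,0]],"grip":[0,0,0,0,0,0,0,0,0,0]}' && python3 -m jog '{"rot":[[0,0,1.5],[0,0,1.5],[0,0,1.5],[0,0,1.5],[0,0,1.5],[0,0,1.5],[0,0,1.5],[0,0,1.5],[0,0,1.5],[0,0,1.5]],"delta_pos":[[0,0,0],[0,0,0],[0,0,0],[0,0,0],[0,0,0],[0,0,0],[0,0,0],[0,0,0],[0,0,0],[0,0,0]],"grip":[0,0,0,0,0,0,0,0,0,0]}' && python3 -m jog '{"rot":[[0,0,1.5],[0,0,1.5],[0,0,1.5],[0,0,1.5],[0,0,1.5],[0,0,1.5],[0,0,1.5],[0,0,1.5],[0,0,1.5],[0,0,1.5]],"delta_pos":[[0,0,0],[0,0,0],[0,0,0],[0,0,0],[0,0,0],[0,0,0],[0,0,0],[0,0,0],[0,0,0],[0,0,0]],"grip":[0,0,0,0,0,0,0,0,0,0]}' && python3 -m jog '{"rot":[[0,0,1.5],[0,0,1.5],[0,0,1.5],[0,0,1.5],[0,0,1.5],[0,0,1.5],[0,0,1.5],[0,0,1.5],[0,0,1.5],[0,0,1.5]],"delta_pos":[[0,0,0],[0,0,0],[0,0,0],[0,0,0],[0,0,0],[0,0,0],[0,0,0],[0,0,0],[0,0,0],[0,0,0]],"grip":[0,0,0,0,0,0,0,0,0,0]}' && python3 -m jog '{"rot":[[0,0,1.4],[0,0,1.3],[0,0,1.2],[0,0,1.1],[0,0,1],[0,0,0.9],[0,0,0.8],[0,0,0.6],[0,0,0.5],[0,0,0.4]],"delta_pos":[[0,0,0],[0,0,0],[0,0,0],[0,0,0],[0,0,0],[0,0,0],[0,0,0],[0,0,0],[0,0,0],[0,0,0]],"grip":[0,0,0,0,0,0,0,0,0,0]}' && python3 -m jog '{"rot":[[0,0,0.2],[0,0,0.2],[0,0,0],[0,0,0],[0,0,0],[0,0,0],[0,0,0],[0,0,0],[0,0,0],[0,0,0]],"delta_pos":[[0,0,0],[0,0,0],[0,0,0],[0,0,0],[0,0,0],[0,0,0],[0,0,0],[0,0,0],[0,0,0],[0,0,0]],"grip":[0,0,0,0,0,0,0,0,0,0]}' && python3 -m jog '{"rot":[[0,0,0],[0,0,0],[0,0,0],[0,0,0],[0,0,0],[0,0,0],[0,0,0],[0,0,0],[0,0,0],[0,0,0]],"delta_pos":[[0,0,0],[0,0,0],[0,0,0],[0,0,0],[0,0,0],[0,0,0],[0,0,0],[0,0,0],[0,0,0],[0,0,0]],"grip":[0,0,0,0,0,0,0,0,0,0]}' && python3 look.py j "((240,80,380,200),(330,140,470,260))"
```

```text
time_s: 20.0
tcp_pos: [0.4976, -0.185, 0.1846]
ee_rot: [[0.777, -0.629, 0.0], [-0.629, -0.777, 0.0], [0.0, -0.0, -1.0]]
wrist_force: [-0.1, 0.2, -3.0]
gripper_width: 0.134
time_s: 20.83
tcp_pos: [0.4976, -0.185, 0.1846]
ee_rot: [[0.914, -0.406, 0.0], [-0.406, -0.914, -0.0], [0.0, 0.0, -1.0]]
wrist_force: [-0.5, 0.1, -4.1]
gripper_width: 0.134
time_s: 21.67
tcp_pos: [0.4976, -0.185, 0.1846]
ee_rot: [[0.988, -0.156, 0.0], [-0.156, -0.988, -0.0], [0.0, 0.0, -1.0]]
wrist_force: [-0.2, 0.3, -3.8]
gripper_width: 0.135
time_s: 22.5
tcp_pos: [0.4976, -0.185, 0.1846]
ee_rot: [[0.994, 0.105, 0.0], [0.105, -0.994, -0.0], [0.0, 0.0, -1.0]]
wrist_force: [-0.0, 0.6, -3.8]
gripper_width: 0.129
time_s: 23.33
tcp_pos: [0.4976, -0.185, 0.1846]
ee_rot: [[0.965, 0.262, -0.0], [0.262, -0.965, 0.0], [0.0, -0.0, -1.0]]
wrist_force: [-0.5, -0.2, -3.9]
gripper_width: 0.133
time_s: 24.17
tcp_pos: [0.4976, -0.185, 0.1846]
ee_rot: [[0.964, 0.268, -0.0], [0.268, -0.964, 0.0], [-0.0, -0.0, -1.0]]
wrist_force: [-0.2, 0.2, -5.0]
gripper_width: 0.131
time_s: 25.0
tcp_pos: [0.4976, -0.1849, 0.1846]
ee_rot: [[0.964, 0.268, -0.0], [0.268, -0.964, 0.0], [-0.0, -0.0, -1.0]]
wrist_force: [-0.3, 0.1, -3.8]
gripper_width: 0.13
scene 2.842857142857143
top 2.842857142857143
25.1 [ 0.4976 -0.185   0.1846] [[0.9635, 0.2676, -0.0], [0.2676, -0.9635, -0.0], [-0.0, 0.0, -1.0]] [ 0.9  0.2 -5.5] [ -2.9  16.2 -18.    0.  -55.8 108.4] 0.13600846383147897
```

View pics/j.png

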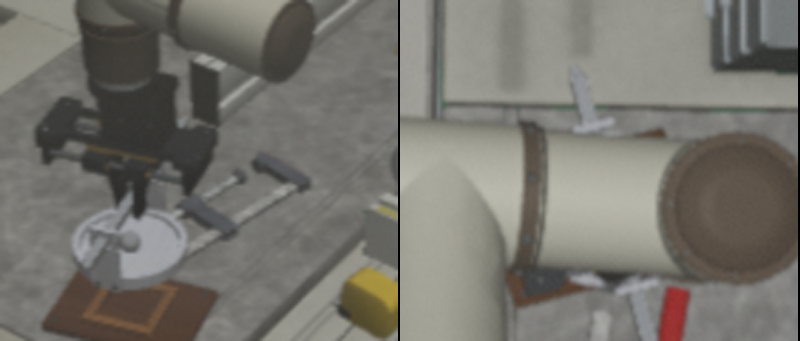

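The dish is turned, level, and over the recess, and the ball at scene crop (128,241) sits in the middle of the rim, which spans x 72–188. Handing in.

```bash
python3 -c "
from station import finish_job
print(finish_job())"
```

```text
the job is handed in; nothing more can be done
None
```

The job is handed in at 25.1 s on the robot's clock. The arm is holding the dish by the bar over its seat, turned a quarter turn; `finish_job()` gives no verdict, so these are my own checks.

**What I did**
- I lifted the arm over the saw's overhead beam to get clear of it.
- I took the bar from its rest and aligned it with the eyes at 15.5° from the camera views. It went through both eyes with no measurable force.
- I let go and regripped between the ears, then slid the bar 20 mm further through.
- I lifted the dish gently and turned it +90° about the vertical.

**Last checks**
- **Bar:** by image measurement before the lift, it sticks out about 50 mm beyond the right ear. The left side works out to about 110 mm from the bar's length.
- **Grip and load:** the bar is still held, with the opening at about 11.5 mm. The wrist force was about 4–5.5 N, which fits the dish, ball and bar together.
- **Final pose:** the tool had turned 90° and stood still for the last 1.8 s. From the tool height, the dish is about 80 mm above its recess. I put it within about 10 mm of the seat's centre, since it was turned about a grip point about 7 mm off the dish's axis.
- **Level and ball:** the last scene picture shows the dish level and clear of the seat, with the ball in the middle.
- **Bystanders:** none was touched that I could see.

**Small disagreements**
- The measured tool height read about 2 mm higher than commanded, so I worked from relative heights.
- Seat-edge fits from the scene camera were poor on two sides, so I used the top-camera fit. It agreed with the ears, ball and right eye to within about 1 mm.

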